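Clear, load and close the board tester

TASK

A reel of solder has been left standing in the board tester: lift it out and stand it upright in the empty shallow tray. Then slide the board carrier along the tester's deck, without lifting it off, fully home against the back stop, swing the lid shut over it, and last swing the hold-down clamp over and fully down onto the lid. Keep the reel upright, and leave the meter, the can and the transformer where they are.

Things in the scene. Friction and masses are not known exactly. Their poses are not given: they have to be found in the camera images.
- tester: Board tester, fixed: grey base 220 mm (x, -130 to +90) by 180 mm (y), flat deck 30 mm above the bench. Origin on the bench below the middle; its open loading end (-x) looks roughly at the robot. Lid hinged at the +x end, clamp on the +y side.
- back_stop (a point): Middle of the back stop's face at deck height: x = +60, y = 0 mm in the tester's frame. The stop stands 22 mm above the deck. Two aluminium side rails lead to it: inner faces at y = +-50 mm, x = 0 to +60 mm, 20 mm high above the deck; guides 16 mm high flare outwards from their near ends to y = +-74 mm at x = -45 mm.
- carrier: Black plastic carrier with a brown circuit board in it, loose: 80 mm (x) by 94 mm (y) by 14 mm high, flat vertical edges, 160 g. Origin at the centre of its underside. It starts on the deck part way out of the nest towards the loading end, a little askew. Fully home its +x edge lies against the back stop: origin at x = +20, y = 0 in the tester's frame, 30 mm above the bench.
- reel: Reel of solder, upright cylinder 54 mm across its flanges, 58 mm high, about 250 g, loose. Origin at the centre of its underside. It starts standing on the deck between the carrier and the back stop.
- tray: Empty shallow black square tray, fixed, 130 by 130 mm outside, 20 mm high, walls 4 mm, floor 4 mm thick. Origin at the centre of its underside, on the bench. It stands to the left or to the right of the tester.
- lid (a joint): Lid angle (rad): 0 shut (level), 1.57 upright, 2.0 end of travel. Stiff hinge: it stays where it is left. Aluminium frame with clear pane, 111 mm from hinge to free edge, 116 mm wide, 10 mm thick, with a lip at the free edge reaching 18 mm down when shut; shut, its upper face is 64 mm above the bench and spans x = -32 to +75 mm in the tester's frame.
- lid_hinge (a point): Middle of the lid's hinge axis, which runs along the tester's y: x = +79, y = 0 mm in the tester's frame, 61 mm above the bench.
- lid_edge (a point): Middle of the lid's free edge, on the side that is uppermost when shut; 111 mm from the hinge axis.
- clamp (a joint): Hold-down clamp angle (rad): 0 fully down (level across the lid), 1.57 upright, more leans outwards to the tester's +y, 2.75 end of travel. Stiff: it stays where it is left. A steel bar 18 mm wide, 9 mm thick, 73 mm long from its hinge, with a black grip 20 mm wide and 14 mm thick over its last 26 mm.
- clamp_hinge (a point): The clamp's hinge, axis along the tester's x: x = +20, y = +94 mm in the tester's frame, 74 mm above the bench. The bar points to -y of the tester when down.
- clamp_tip (a point): Middle of the end of the clamp's grip, 73 mm from its hinge.
- meter: Handheld meter lying on the bench, black, 160 by 80 by 36 mm (dial to 49 mm high); origin at the centre of its underside. Bystander, beside the tester on the side away from the tray.
- can: Plain metal can standing on the bench, 54 mm across, 130 mm high; origin at the centre of its underside. Bystander on the tester's -y side.
- transformer: Small mains transformer on the bench, 75 by 48 by 50 mm, steel core and copper coil; origin at the centre of its underside. Bystander on the tester's -y side.
Mind the look-alikes: they are no part of the job. What is shaped like the carrier but orange is not meant.

How it is judged:
On the way, in this order (a step that is already met when the one before it is completed fails the run):
1. the reel stands upright in the tray, let go (x of reel in the frame of tray between -0.04 and 0.04 m and y of reel in the frame of tray between -0.04 and 0.04 m and z of reel in the frame of tray below 0.012 m and angle between reel's own z axis and vertical below 0.1 rad and contact force between reel and the fingers below 0.1 N), for 0.2 s.
2. the carrier is fully home against the back stop (x of carrier in the frame of tester between 0.015 and 0.025 m and y of carrier in the frame of tester between -0.008 and 0.008 m and z of carrier in the frame of tester below 0.035 m and angle between the x axis of carrier and the x axis of tester, either way round below 0.08 rad), for 0.2 s.
3. the lid is shut (all of step 2 and value of joint lid below 0.03 rad), for 0.2 s.
4. the clamp is fully down on the shut lid (all of step 3 and value of joint clamp below 0.1 rad), for 0.2 s.
At the end, for the whole second after the job is handed in: Reel standing upright (within 0.1 rad) on the tray's floor with its axis within 40 mm of the tray's centre along each tray side, carrier flat on the deck within 5 mm of home along x, 8 mm along y and 0.08 rad, lid within 0.03 rad of shut, clamp within 0.1 rad of fully down, all at rest (all of step 1 and all of step 4 and linear speed of each of reel, carrier below 0.02 m/s); the robot touches nothing.
It fails at once if the meter, the can or the transformer is moved more than 25 mm (distance of any of meter, can, transformer from where it was at the start of the episode above 0.025 m).
It fails at once if the reel is tipped over (angle between reel's own z axis and vertical above 0.6 rad).
It fails at once if the carrier is lifted off the deck (20 mm or more) (z of carrier in the frame of tester above 0.05 m).
It fails at once if the carrier falls off the deck (z of carrier in the frame of tester below 0.015 m).
It also fails if it takes over 72 s, if anything falls off the work surface, if the arm or the gripper's body presses on something with over 40 N, if the wrist force passes 120 N, or if a joint passes its speed limit or range.

ROBOT

A 7-joint arm with a two-finger parallel gripper is mounted at the origin on the work surface. World frame = base frame: x ahead of the robot, y to its left, z up, the work surface at z = 0. Lengths are in m, angles in rad, forces in N, time in s.
With the tool pointing down it reaches from about 0.425 to 0.925 m from the base axis. Payload 6.8 kg.
Tool frame: the origin (TCP) lies midway between the tips of the shut fingers; the grasp point (between the pads) lies 19 mm behind it (bot.pinch_z is the distance from the TCP to the grasp point, in m); z points along the fingers, y is the line along which they close (so a half turn about z gives the same grasp; the last joint's range is limited). The gripper opens to 85 mm and grips with 20 to 120 N. Pads are 22 mm wide; open, the fingers measure 114 mm over their backs; the gripper's body (76 mm by 85 mm) begins 54 mm behind the grasp point. The pads swing forward as they close: fully open they stand 13 mm farther back than shut.
Start: joints at [1.195, 0.477, 0.022, 1.555, -0.011, 1.109, -0.083], TCP at [0.179, -0.651, 0.231] pointing down, gripper open.
Joint ranges: [-2.96, 2.96], [-0.34, 2.1], [-1.41, 1.46], [0.24, 2.44], [-1.37, 4.51], [0.17, 1.92], [-2.96, 2.96]. Speed limits (rad/s): [2.39, 2.39, 3.14, 3.14, 3.14, 3.14, 3.14].

INTERFACE

Orientations are given as a unit quaternion [w, x, y, z].
In Python, from station import bot, imaging gives the robot as it stands. The module is installed in compiled form; this text tells all that it offers.
- The arm moves only by the tool carry_out, never from a script. Its argument "targets" is a list of rows, each a list of 5 numbers: the shift along the tool's x, y, z in cm, then the turn about the tool's z in degrees, then the opening, from -1 (shut) to 1 (fully open). In form: [[x, y, z, yaw, gripper], ...]. A call has 1 to 12 rows; each row shifts and turns the commanded pose from where the row before left it, along the tool's axes as they then stand; what a row does not reach is not made up. A row lasts 1/10 s, in which the tool goes at most 50 mm and 8.59 degrees, less where a joint would pass 70% of its speed; a pose out of reach is approached as far as the arm can. A call is refused whole if a number of a shift passes 5 or a number of a turn 8.59, either way. A call with a gripper value outside its range is refused whole. The fingers move at their own pace and stop on an object; "force" is the grip in N (left out, the last holds). Time passes only in rows, so rows that do not move let the fingers close. It gives the time, the measured TCP pose, the force, the opening and the grip force at its end, in the units of the state.
- bot.get_obs(): the state, without advancing time (a new reading comes with each control period).
- imaging.read_camera(name): name is "side" or "top" or "wrist"; returns the picture (420x560x3 uint8, red, green, blue); there is no depth.
- imaging.calibration(name): a dict with "fx", "fy", "cx", "cy" (pixels), "k1" (the pictures are not rectified: a ray, as slopes to the right and down, at radius r is drawn at 1 + k1 r^2 times it, then the intrinsics apply), "extrinsics" (4x4, takes a point from world to camera coordinates). Camera axes: x right, y up, looking along -z (the intrinsics and any distortion apply to the point x, -y, -z); pixel columns grow to the right and rows downward; lengths in m; the calibration is good to about 2 mm. A picture is of the moment at which its call begins: read the wrist's pose just before it. calibration takes no time and is no camera call; for the wrist camera it gives the pose at the moment of the call.
- bot.hand_in(): hands the job in; it is judged then, once.
The state is a dict: "t": time; "q": joint angles; "joint_vel": joint speeds; "joint_torque": joint torques, N m; "eef_pos": TCP position; "tool_rot": TCP orientation; "contact_force": force on the tool from outside, world axes, zero at the start; "torque": the same for the moment, N m; "gripper_width": opening from 0.0 (shut) to 1.0 (fully open); "grasp_force": force on a finger pad.
Only numpy, scipy, OpenCV 4.12 (cv2) and the standard library are available. Lean on these libraries where they do the work, as an engineer would, in place of code of your own. Each camera call takes 0.05 s, during which the arm holds its last target. There are 200 camera calls.

## Working session

There is one attempt and no reset: what is moved stays moved. The work goes in short steps, Python scripts to look and compute and a tool call to move; the robot and the scene stay as the last step left them, time stands still between calls to the robot, and variables do not carry over. Pictures are saved under pics/ and viewed, at most 10 in all, crops included, and the job is handed in when it is done.

Besides the shell and the picture viewer there is one more tool, called in YAML: its name, and indented under it one key for each argument. carry_out: Moves the arm, as the interface text tells. Its arguments: {"type":"object","properties":{"targets":{"type":"array"},"force":{"type":"number"}},"required":["targets"]}

```bash
mkdir -p pics; cat > h.py <<'E'
import numpy as np, cv2
from station import bot, imaging
def snap(n,f):
    c=imaging.calibration(n); im=imaging.read_camera(n); cv2.imwrite(f'pics/{f}.png',im[:,:,::-1]); np.save(f'pics/{f}.npy',c,allow_pickle=True); return im,c
def load(f): return np.load(f'pics/{f}.npy',allow_pickle=True).item()
def ray(c,u,v):
    x,y=cv2.undistortPoints(np.array([[[u,v]]],float),np.array([[c['fx'],0,c['cx']],[0,c['fy'],c['cy']],[0,0,1.]]),np.array([c['k1'],0,0,0.]))[0,0]
    E=np.array(c['extrinsics']);R=E[:3,:3];o=-R.T@E[:3,3];return o,R.T@np.array([x,-y,-1])
def at(c,u,v,z):
    o,d=ray(c,u,v);return o+d*(z-o[2])/d[2]
def tri(a,b):
    A=np.zeros((3,3));B=np.zeros(3)
    rs=[ray(*a),ray(*b)]
    for o,d in rs:
        d=d/np.linalg.norm(d);P=np.eye(3)-np.outer(d,d);A+=P;B+=P@o
    p=np.linalg.solve(A,B)
    g=[np.linalg.norm(np.cross(p-o,d/np.linalg.norm(d)))*1000 for o,d in rs]
    return p,max(g)
def proj(c,p):
    E=np.array(c['extrinsics']);q=E[:3,:3]@np.array(p)+E[:3,3];x,y=q[0]/-q[2],-q[1]/-q[2];s=1+c['k1']*(x*x+y*y)
    return np.array([c['fx']*x*s+c['cx'],c['fy']*y*s+c['cy']])
E
python3 - <<'E'
from h import *
for n in('top','side'):
    im,c=snap(n,n+'0')
    print(n,c['fx'],c['k1'],np.round(-np.array(c['extrinsics'])[:3,:3].T@np.array(c['extrinsics'])[:3,3],3))
print(bot.get_obs())
E
```

```text
top 403.9471505682128 -0.07179621980951706 [0.428 0.014 1.163]
side 535.2558522473121 -0.025850871101931766 [-0.004  0.613  0.965]
{'t': 0.1, 'q': array([ 1.19488113,  0.47768751,  0.0223419 ,  1.55635076, -0.01147829,
        1.10931885, -0.08311642]), 'joint_vel': array([ 3.74674478e-04, -1.94498281e-03,  7.05648493e-05, -3.57347497e-03,
       -4.46477028e-04,  1.43882414e-03, -1.30941160e-03]), 'joint_torque': array([ 3.85432650e-03, -5.97766256e+01,  1.61329396e+00, -2.81959677e+01,
        1.28508668e-02,  4.91521045e-03, -1.36455242e-05]), 'eef_pos': array([ 0.17846287, -0.65042272,  0.23044378]), 'tool_rot': array([-7.98784071e-04,  9.91046502e-01,  1.33514652e-01, -1.76803673e-04]), 'contact_force': array([-0.15599229, -0.22184189, -0.38715353]), 'torque': array([-0.01655747, -0.00282908,  0.02443624]), 'grasp_force': 0.0, 'gripper_width': 1.001482375996634}
```

View pics/top0.png

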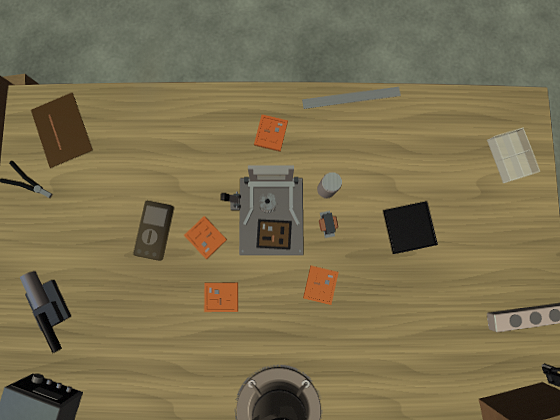

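View pics/side0.png

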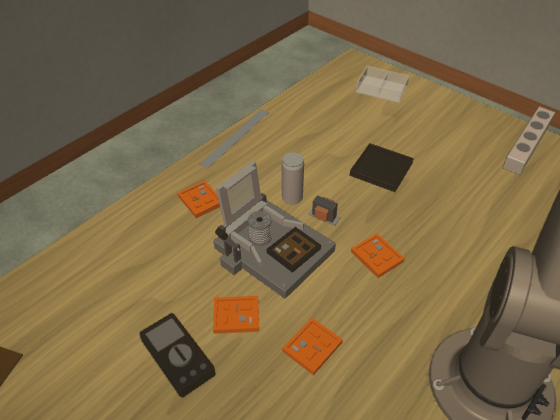

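The top view shows the tester at about (271,215), with the reel at (267,201), the carrier at (274,234), the tray on the right at (410,227), the can at (329,185), the transformer at (328,223) and the clamp on the left at (231,199). In the side view the lid stands open at (240,195), the reel is at (259,228) and the carrier at (293,248). I'll enlarge both views for accurate pixels.

```bash
python3 - <<'E'
from h import *
a=cv2.imread('pics/top0.png')[155:265,212:352]; b=cv2.imread('pics/side0.png')[155:300,205:345]
a=cv2.resize(a,None,fx=2.8571,fy=2.8571,interpolation=cv2.INTER_CUBIC)
b=cv2.resize(b,None,fx=2.8571,fy=2.8571,interpolation=cv2.INTER_CUBIC)
# instead stack at 4x separately
T=cv2.imread('pics/top0.png'); S=cv2.imread('pics/side0.png')
def crop(I,x0,y0,w,h,s,f):
    J=cv2.resize(I[y0:y0+h,x0:x0+w],None,fx=s,fy=s,interpolation=cv2.INTER_CUBIC)
    for i in range(0,w,10):
        cv2.line(J,(i*s,0),(i*s,5 if i%20 else 10),(0,255,255),1)
        if i%20==0: cv2.putText(J,str(x0+i),(i*s,20),0,.35,(0,255,255),1)
    for i in range(0,h,10):
        cv2.line(J,(0,i*s),(5 if i%20 else 10,i*s),(0,255,255),1)
        if i%20==0: cv2.putText(J,str(y0+i),(12,i*s+4),0,.35,(0,255,255),1)
    cv2.imwrite(f,J)
crop(T,215,158,130,100,6,'pics/topc.png'); crop(S,207,155,133,145,4,'pics/sidec.png')
E
```

```text
(no output)
```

View pics/topc.png

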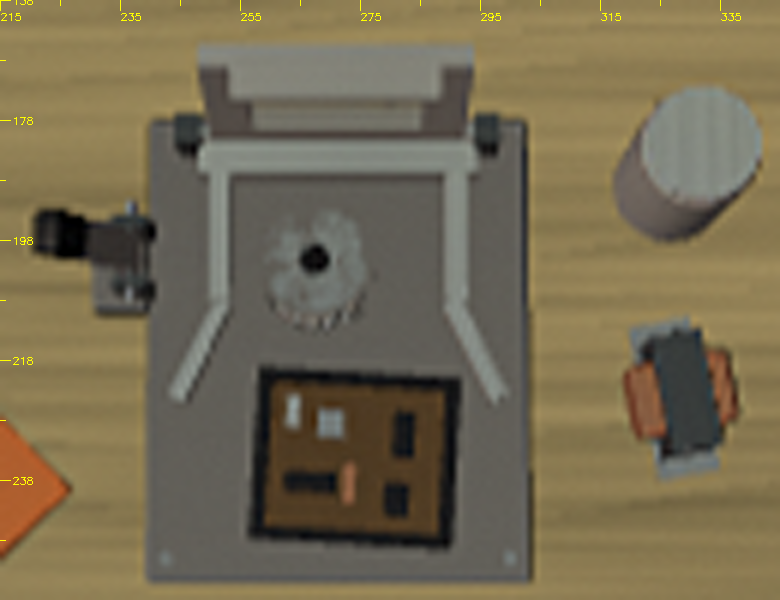

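View pics/sidec.png

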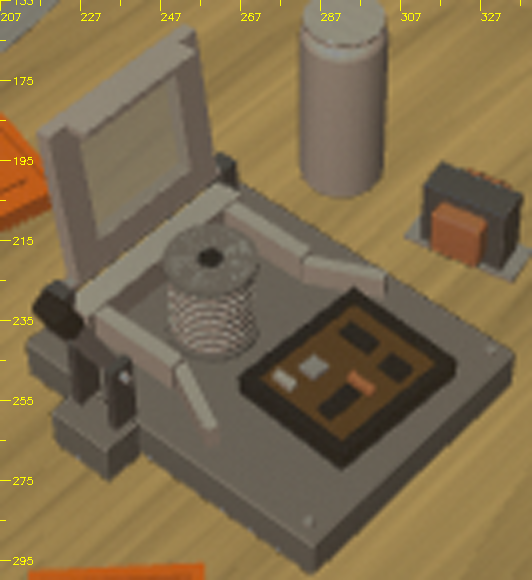

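```bash
python3 - <<'E'
from h import *
t,s=load('top0'),load('side0')
np.set_printoptions(precision=4,suppress=True)
FL,FR,BL,BR=[at(t,*p,.03) for p in((239.7,254.3),(303.3,254.3),(240,178),(302.5,178))]
print('corners',FL,FR,BL,BR)
print('side FL,FR',at(s,285,291.3,.03),at(s,335.8,243.8,.03)); print('tri',tri((t,239.7,254.3),(s,285,291.3)),tri((t,303.3,254.3),(s,335.8,243.8)))
ax=(BL+BR-FL-FR)[:2]; print('yaw x',np.degrees(np.arctan2(ax[1],ax[0])))
ay=(FL-FR)[:2]; print('yaw from front',np.degrees(np.arctan2(-ay[0],ay[1])), 'len',np.linalg.norm(FL-FR),np.linalg.norm(BL-FL))
print('reel hole',tri((t,267.5,201),(s,259.5,219.5)))
C=[at(t,*p,.044) for p in((258.7,219.3),(291.7,221.3),(290,249),(256.7,247.7))]
print('carrier',np.array(C),'mean',np.mean(C,0))
e=C[0]+C[3]-C[1]-C[2];print('carrier yaw',np.degrees(np.arctan2(-e[0],e[1])))
print('carrier tri',tri((t,291.7,221.3),(s,295.8,227.5)),tri((t,258.7,219.3),(s,267,249)))
print('lid',tri((t,248,165.5),(s,218,187.5)),tri((t,294,165.5),(s,254.5,163.8)))
print('grip',tri((t,223.5,196.5),(s,222,232)))
for n,c,(x0,y0,x1,y1),zz in(('top',t,(375,190,450,262),.02),('side',s,(340,140,420,200),.02)):
    im=cv2.imread(f'pics/{n}0.png',0); m=np.zeros_like(im); m[y0:y1,x0:x1]=(im[y0:y1,x0:x1]<45)
    k=max(cv2.findContours(m,0,1)[0],key=cv2.contourArea)
    k=cv2.approxPolyDP(k,4,True)[:,0]; P=np.array([at(c,*p,zz) for p in k.astype(float)]);print(n,k.tolist(),P)
    r=cv2.minAreaRect((P[:,:2]*1000).astype(np.float32));print(r)
E
```

```text
corners [0.4277 0.1106 0.03  ] [ 0.4279 -0.0667  0.03  ] [0.6437 0.1123 0.03  ] [ 0.644  -0.0659  0.03  ]
side FL,FR [0.4251 0.1082 0.03  ] [ 0.4238 -0.0684  0.03  ]
tri (array([0.4263, 0.1095, 0.0306]), np.float64(1.7214945364635792)) (array([ 0.4261, -0.0681,  0.0286]), np.float64(2.1728127932599683))
yaw x 0.3339064740272876
yaw from front 0.07113855981750672 len 0.17733515049592374 0.21602281268334486
reel hole (array([0.5686, 0.0318, 0.0909]), np.float64(1.3316432040174535))
carrier [[ 0.5245  0.0577  0.044 ]
 [ 0.519  -0.0341  0.044 ]
 [ 0.4424 -0.0291  0.044 ]
 [ 0.4459  0.0627  0.044 ]] mean [0.483  0.0143 0.044 ]
carrier yaw -2.7751377106493664
carrier tri (array([ 0.5177, -0.0349,  0.0456]), np.float64(1.4800577730742506)) (array([0.5236, 0.0571, 0.0464]), np.float64(0.8331823933342256))
lid (array([0.6453, 0.0782, 0.1751]), np.float64(3.1039559675385635)) (array([ 0.6475, -0.0373,  0.1647]), np.float64(3.4613196611242003))
grip (array([0.572 , 0.1424, 0.1407]), np.float64(3.088073741260296))
top [[425, 201], [383, 210], [393, 253], [437, 244]] [[ 0.5799 -0.4209  0.02  ]
 [ 0.5536 -0.2971  0.02  ]
 [ 0.431  -0.3222  0.02  ]
 [ 0.456  -0.4508  0.02  ]]
((505.20538330078125, -373.8399658203125), (127.37303924560547, 130.962890625), 11.577900886535645)
side [[369, 144], [350, 174], [394, 190], [411, 158]] [[ 0.5788 -0.4276  0.02  ]
 [ 0.5454 -0.2921  0.02  ]
 [ 0.425  -0.317   0.02  ]
 [ 0.4588 -0.4536  0.02  ]]
((501.9081115722656, -372.3460693359375), (122.83514404296875, 144.15870666503906), 13.83382797241211)
```

Measured points agree with the text: deck z about 0.03, reel top z about 0.09, 177 by 216 mm base. The tester origin is about (0.556, 0.0215) with yaw about 0. The reel is at (0.568, 0.0315), the carrier at (0.482, 0.014) with yaw -2.8°, and the tray at (0.503, -0.373). Moving now.

carry_out:
  targets:
    - [0, 0, 0, 7.65, 0.8]
    - [0, 0, 0, 7.65, 0.8]
    - [1.9, -3.4, 0, 0, 0.8]
    - [1.9, -3.4, 0, 0, 0.8]
    - [1.9, -3.4, 0, 0, 0.8]
    - [1.9, -3.4, 0, 0, 0.8]
    - [1.9, -3.4, 0, 0, 0.8]
    - [1.9, -3.4, 0, 0, 0.8]
    - [1.9, -3.4, 0, 0, 0.8]
    - [1.9, -3.4, 0, 0, 0.8]
    - [1.9, -3.4, 0, 0, 0.8]
    - [1.9, -3.4, 0, 0, 0.8]
  force: 40

```text
t: 1.3
eef_pos: [0.3687, -0.3092, 0.2312]
tool_rot: [-0.0, 1.0, 0.0, -0.0]
contact_force: [0.7, -1.0, 0.0]
gripper_width: 0.901
grasp_force: 0.0
```

carry_out:
  targets:
    - [1.9, -3.4, 0, 0, 0.8]
    - [1.9, -3.4, 0, 0, 0.8]
    - [1.9, -3.4, 0, 0, 0.8]
    - [1.9, -3.4, 0, 0, 0.8]
    - [1.9, -3.4, 0, 0, 0.8]
    - [1.9, -3.4, 0, 0, 0.8]
    - [1.9, -3.4, 0, 0, 0.8]
    - [0, 0, 0, 0, 0.8]

```text
t: 2.1
eef_pos: [0.5032, -0.0668, 0.2313]
tool_rot: [-0.001, 1.0, 0.005, 0.001]
contact_force: [-0.1, 0.6, -0.7]
gripper_width: 0.901
grasp_force: 0.0
```

```bash
python3 -c "
from h import *
snap('wrist','w1')"
```

carry_out:
  targets:
    - [1.5, -3.4, 0, 0, 0.6]
    - [2.0, -3.4, 0, 0, 0.6]
    - [2.0, -3.0, 0, 0, 0.6]
    - [0, 0, 0, 0, 0.6]
    - [0, 0, 0, 0, 0.6]

```text
t: 2.65
eef_pos: [0.5557, 0.0246, 0.2307]
tool_rot: [0.0, 1.0, 0.0, -0.001]
contact_force: [0.8, -0.3, 0.7]
gripper_width: 0.799
grasp_force: 0.0
```

```bash
python3 -c "
from h import *
snap('wrist','w2')
a=cv2.imread('pics/w1.png');b=cv2.imread('pics/w2.png')
cv2.imwrite('pics/w12.png',cv2.resize(np.hstack([a,b]),(800,300),interpolation=cv2.INTER_AREA))
np.set_printoptions(precision=4,suppress=True)
print(bot.get_obs()['eef_pos'])
for f in('w1','w2'): 
  c=load(f);print([proj(c,p) for p in((.568,.0315,.088),(.556,.0215,.03),(.482,.014,.044))])"
```

```text
[0.5554 0.0235 0.2307]
[array([169.7161, 124.5545]), array([199.5965, 135.992 ]), array([207.5353, 208.7655])]
[array([276.1023, 185.9925]), array([286.8322, 186.4189]), array([293.5558, 255.5443])]
```

View pics/w12.png

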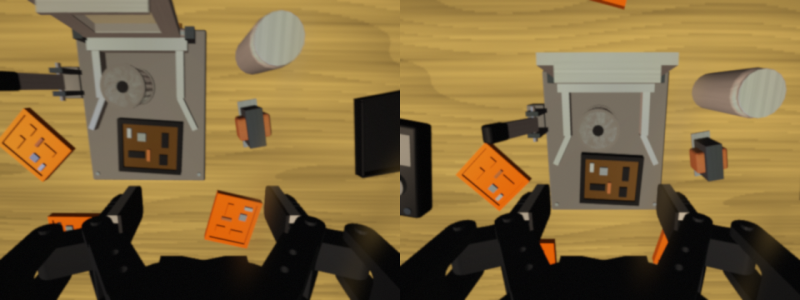

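The wrist views show the reel hole at about (169,120) and (277,182) full size, close to the prediction of (170,125) and (276,186). I'll refine from these two views.

```bash
python3 - <<'E'
from h import *
np.set_printoptions(precision=4,suppress=True)
P=[]
for f,(u,v) in(('w1',(169,120)),('w2',(277,182))):
    g=cv2.imread(f'pics/{f}.png',0); w=g[v-14:v+15,u-14:u+15]; m=(w<55).astype(np.uint8)
    n,l,st,ce=cv2.connectedComponentsWithStats(m); i=1+np.argmin([np.hypot(*(c-14)) for c in ce[1:]]);P.append(ce[i]+[u-14,v-14]);print(P[-1],st[i,4])
a,b=load('w1'),load('w2')
print(tri((a,*P[0]),(b,*P[1])), at(a,*P[0],.088),at(b,*P[1],.088))
# w2 features: deck front corners
for uv in((157*1.4,208*1.4),(262*1.4,208*1.4)): print(at(b,*uv,.03))
E
```

```text
[170.9826 121.1802] 172
[276.8312 182.5   ] 154
(array([0.5708, 0.0309, 0.086 ]), np.float64(0.0026730949634660634)) [0.5708 0.0302 0.088 ] [0.5712 0.0308 0.088 ]
[0.4303 0.1001 0.03  ]
[ 0.4305 -0.0733  0.03  ]
```

```bash
python3 -c "
from h import *
c=load('w2');E=np.array(c['extrinsics']);print(-E[:3,:3].T@E[:3,3], E[2,:3])"
```

```text
[0.62470918 0.02412815 0.37274486] [2.72563705e-01 6.98430171e-04 9.62137484e-01]
```

carry_out:
  targets:
    - [1.5, -0.75, 2, 0, 0.6]
    - [0, 0, 3, 0, 0.6]
    - [0, 0, 3, 0, 0.6]
    - [0, 0, 2, 0, 0.6]
    - [0, 0, 0, 0, 0.6]
    - [0, 0, 0, 0, 0.6]

```text
t: 3.3
eef_pos: [0.5709, 0.0313, 0.1317]
tool_rot: [0.0, 1.0, -0.001, -0.0]
contact_force: [-0.4, -0.2, 0.9]
gripper_width: 0.796
grasp_force: 0.0
```

carry_out:
  targets:
    - [0, 0, 2, 0, 0.6]
    - [0, 0, 2, 0, 0.6]
    - [0, 0, 2, 0, 0.6]
    - [0, 0, 1, 0, 0.6]
    - [0, 0, 0, 0, 0.6]

```text
t: 3.8
eef_pos: [0.571, 0.0323, 0.0613]
tool_rot: [0.0, 1.0, 0.0, -0.0]
contact_force: [-0.3, 0.4, 0.4]
gripper_width: 0.8
grasp_force: 0.0
```

carry_out:
  targets:
    - [0, 0, 0.8, 0, 0.6]
    - [0, 0, 0, 0, 0.6]
    - [0, 0, 0, 0, -0.3]
    - [0, 0, 0, 0, -0.3]
    - [0, 0, 0, 0, -0.3]
    - [0, 0, 0, 0, -0.3]
    - [0, 0, 0, 0, -0.3]

```text
t: 4.5
eef_pos: [0.5718, 0.0328, 0.0542]
tool_rot: [0.0, 1.0, 0.0, 0.001]
contact_force: [-0.7, -1.3, 6.2]
gripper_width: 0.61
grasp_force: 40.9
```

carry_out:
  targets:
    - [0, 0, -0.5, 0, -0.3]
    - [0, 0, -2, 0, -0.3]
    - [0, 0, -3, 0, -0.3]
    - [0, 0, -3, 0, -0.3]
    - [0, 0, -3, 0, -0.3]
    - [0, 0, -3, 0, -0.3]
    - [0, 0, -3, 0, -0.3]
    - [0, 0, 0, 0, -0.3]

```text
t: 5.3
eef_pos: [0.5733, 0.0335, 0.2326]
tool_rot: [-0.0, 1.0, 0.0, 0.004]
contact_force: [0.3, 0.7, -1.5]
gripper_width: 0.609
grasp_force: 42.4
```

```bash
python3 -c "
from h import *
snap('side','s2');im=cv2.imread('pics/s2.png')[60:300,180:440];cv2.imwrite('pics/s2c.png',cv2.resize(im,None,fx=2.4,fy=2.4))"
```

```text
(no output)
```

View pics/s2c.png

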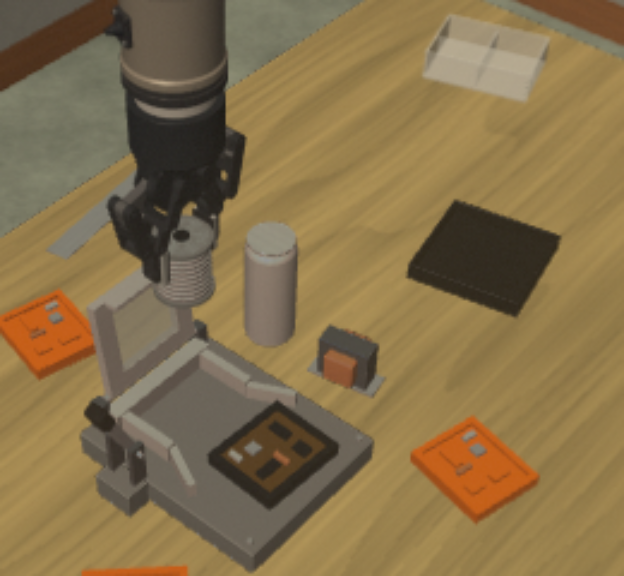

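The picture shows the reel held upright between the pads at about (185,260) in the crop, and the carrier has not been moved. Next, the tray.

carry_out:
  targets:
    - [-0.5, 2.5, 0, 0, -0.3]
    - [-0.6, 3.4, 0, 0, -0.3]
    - [-0.6, 3.6, 0, 0, -0.3]
    - [-0.6, 3.6, 0, 0, -0.3]
    - [-0.6, 3.6, 0, 0, -0.3]
    - [-0.6, 3.6, 0, 0, -0.3]
    - [-0.6, 3.6, 0, 0, -0.3]
    - [-0.6, 3.6, 0, 0, -0.3]
    - [-0.6, 3.6, 0, 0, -0.3]
    - [-0.6, 3.6, 0, 0, -0.3]
    - [-0.6, 3.6, 0, 0, -0.3]
    - [-0.5, 2.1, 0, 0, -0.3]

```text
t: 6.55
eef_pos: [0.4989, -0.3742, 0.226]
tool_rot: [-0.0, 1.0, -0.001, -0.002]
contact_force: [-0.3, 0.5, -1.3]
gripper_width: 0.612
grasp_force: 42.4
```

carry_out:
  targets:
    - [0, 0, 0, 0, -0.3]
    - [0, 0, 3, 0, -0.3]
    - [0, 0, 4, 0, -0.3]
    - [0, 0, 4, 0, -0.3]
    - [0, 0, 4, 0, -0.3]
    - [0, 0, 2, 0, -0.3]
    - [0, 0, 0, 0, -0.3]
    - [0, 0, 0, 0, -0.3]

```text
t: 7.35
eef_pos: [0.5014, -0.3702, 0.0579]
tool_rot: [-0.001, 1.0, 0.001, -0.001]
contact_force: [0.1, -0.2, -1.8]
gripper_width: 0.609
grasp_force: 42.5
```

carry_out:
  targets:
    - [0, 0, 1.5, 0, -0.3]
    - [0, 0, 0.9, 0, -0.3]
    - [0, 0, 0.4, 0, -0.3]
    - [0, 0, 0.1, 0, -0.3]
    - [0, 0, 0, 0, -0.3]
    - [0, 0, 0, 0, -0.3]

```text
t: 7.95
eef_pos: [0.5017, -0.3714, 0.0297]
tool_rot: [0.0, 1.0, 0.0, 0.0]
contact_force: [0.4, -0.0, -2.1]
gripper_width: 0.611
grasp_force: 42.5
```

carry_out:
  targets:
    - [0, 0, 0.2, 0, -0.3]
    - [0, 0, 0.1, 0, -0.3]
    - [0, 0, 0, 0, -0.3]

```text
t: 8.25
eef_pos: [0.5024, -0.3719, 0.0281]
tool_rot: [0.001, 1.0, 0.0, 0.001]
contact_force: [-3.8, 1.3, 9.1]
gripper_width: 0.604
grasp_force: 43.1
```

carry_out:
  targets:
    - [0, 0, 0, 0, 0.3]
    - [0, 0, 0, 0, 0.5]
    - [0, 0, 0, 0, 0.6]
    - [0, 0, 0, 0, 0.6]
    - [0, 0, -1.5, 0, 0.6]
    - [0, 0, -3, 0, 0.6]
    - [0, 0, -3, 0, 0.6]
    - [0, 0, -4, 0, 0.6]
    - [0, 0, -4, 0, 0.6]
    - [0, 0, -4, 0, 0.6]

```text
t: 9.25
eef_pos: [0.5012, -0.371, 0.2241]
tool_rot: [0.0, 1.0, 0.0, 0.0]
contact_force: [0.8, -0.6, -0.0]
gripper_width: 0.797
grasp_force: 0.0
```

```bash
python3 -c "
from h import *
c=None
snap('wrist','w3');print(bot.get_obs()['eef_pos'],bot.get_obs()['q'])
im=cv2.imread('pics/w3.png');snap('side','s3');b=cv2.imread('pics/s3.png')
cv2.imwrite('pics/m3.png',cv2.resize(np.hstack([im,b]),(800,300),interpolation=cv2.INTER_AREA))
c=load('w3')
print([proj(c,p) for p in((.502,-.372,.062),(.503,-.373,.02))], proj(load('s3'),(.502,-.372,.062)))"
```

```text
[ 0.50444884 -0.37300025  0.23175901] [ 0.67388963  0.40019658 -0.18107176  1.6743785   0.08118873  1.06248214
 -1.10214912]
[array([284.96513785, 194.19909031]), array([285.84487067, 184.82201747])] [383.04261491 153.89936951]
```

View pics/m3.png

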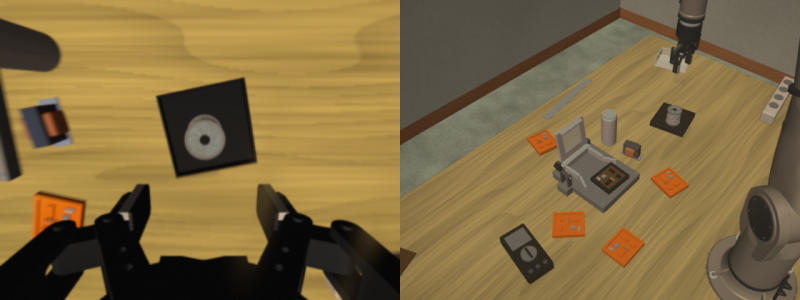

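The reel stands upright in the tray, hole at (205,138) of the wrist half and at (673,110) of the side half. The fingers are clear, so on to the carrier.

carry_out:
  targets:
    - [-0.5, -2.5, 0, 0, 0]
    - [-0.7, -3.4, 0, 0, -0.4]
    - [-0.7, -3.4, 0, 0, -0.4]
    - [-0.7, -3.4, 0, 0, -0.4]
    - [-0.7, -3.4, 0, 0, -0.4]
    - [-0.7, -3.4, 0, 0, -0.4]
    - [-0.7, -3.4, 0, 0, -0.4]
    - [-0.7, -3.4, 0, 0, -0.4]
    - [-0.6, -3.4, 0, 0, -0.4]
    - [-0.6, -3.4, 0, 0, -0.4]
    - [-0.5, -3.4, 0, 0, -0.4]
    - [-0.5, -2.0, 0, 0, -0.4]

```text
t: 10.55
eef_pos: [0.4245, 0.0163, 0.2218]
tool_rot: [-0.0, 1.0, 0.002, 0.0]
contact_force: [-0.5, -0.3, -0.1]
gripper_width: 0.303
grasp_force: 0.0
```

carry_out:
  targets:
    - [0, 0, 0, 0, -0.4]
    - [-1.0, 0, 2, 0, -0.4]
    - [-0.5, 0, 3, 0, -0.4]
    - [0, 0, 3, 0, -0.4]
    - [0, 0, 3, 0, -0.4]
    - [0, 0, 0, 0, -0.4]
    - [0, 0, 0, 0, -0.4]

```text
t: 11.25
eef_pos: [0.4101, 0.0132, 0.1117]
tool_rot: [0.0, 1.0, 0.0, -0.0]
contact_force: [0.3, 0.1, 0.8]
gripper_width: 0.299
grasp_force: 0.0
```

carry_out:
  targets:
    - [0, -0.5, 2.5, 0, -0.4]
    - [0, 0, 2.5, 0, -0.4]
    - [0, 0, 2, 0, -0.4]
    - [0, 0, 0.6, 0, -0.4]
    - [0, 0, 0, 0, -0.4]
    - [0, 0, 0, 0, -0.4]

```text
t: 11.85
eef_pos: [0.4113, 0.0187, 0.0366]
tool_rot: [0.0, 1.0, 0.0, 0.001]
contact_force: [0.3, -0.4, -0.2]
gripper_width: 0.299
grasp_force: 0.0
```

carry_out:
  targets:
    - [0.8, 0, 0.2, 0, -0.4]
    - [0.8, 0, 0, 0, -0.4]
    - [0.8, 0, 0, 0, -0.4]
    - [0.8, 0, 0, 0, -0.4]
    - [0.8, 0, 0, 0, -0.4]
    - [0.8, 0, 0, 0, -0.4]
    - [0.8, 0, 0, 0, -0.4]
    - [0.8, 0, 0, 0, -0.4]
    - [0.8, 0, 0, 0, -0.4]
    - [0.8, 0, 0, 0, -0.4]
    - [0.8, 0, 0, 0, -0.4]
    - [0, 0, 0, 0, -0.4]

```text
t: 13.05
eef_pos: [0.5009, 0.0189, 0.0337]
tool_rot: [-0.0, 1.0, 0.0, 0.002]
contact_force: [-0.5, 0.1, -0.1]
gripper_width: 0.297
grasp_force: 0.0
```

carry_out:
  targets:
    - [0.5, 0, 0, 0, -0.4]
    - [0.5, 0, 0, 0, -0.4]
    - [0.4, 0, 0, 0, -0.4]
    - [0.3, 0, 0, 0, -0.4]
    - [0.3, 0, 0, 0, -0.4]
    - [0.3, 0, 0, 0, -0.4]
    - [0, 0, 0, 0, -0.4]

```text
t: 13.75
eef_pos: [0.5219, 0.0188, 0.0334]
tool_rot: [-0.0, 1.0, 0.0, 0.001]
contact_force: [-0.2, -0.4, 0.3]
gripper_width: 0.3
grasp_force: 0.0
```

```bash
python3 -c "
from h import *
snap('side','s4');im=cv2.imread('pics/s4.png')[140:310,190:350];cv2.imwrite('pics/s4c.png',cv2.resize(im,None,fx=3.5,fy=3.5,interpolation=cv2.INTER_CUBIC))"
```

```text
(no output)
```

View pics/s4c.png

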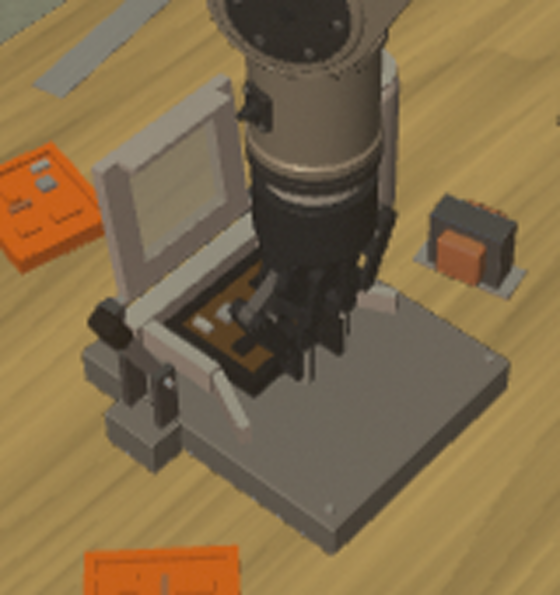

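The carrier is in the nest, its back-left corner at (170,320) near the stop. It may have a few mm left, so I'll push until there is contact.

carry_out:
  targets:
    - [0.2, 0, 0, 0, -0.4]
    - [0.2, 0, 0, 0, -0.4]
    - [0.2, 0, 0, 0, -0.4]
    - [0, 0, 0, 0, -0.4]

```text
t: 14.2
eef_pos: [0.5258, 0.0187, 0.033]
tool_rot: [0.0, 1.0, 0.0, -0.001]
contact_force: [-4.8, -0.2, 3.5]
gripper_width: 0.299
grasp_force: 2.7
```

carry_out:
  targets:
    - [0.15, 0, 0, 0, -0.4]
    - [0.15, 0, 0, 0, -0.4]
    - [0, 0, 0, 0, -0.4]

```text
t: 14.5
eef_pos: [0.5259, 0.0186, 0.0326]
tool_rot: [0.001, 1.0, 0.001, -0.004]
contact_force: [-12.1, 1.2, 8.8]
gripper_width: 0.302
grasp_force: 6.3
```

carry_out:
  targets:
    - [-1, 0, 0, 0, -0.4]
    - [-2, 0, 0, 0, -1]
    - [-2, 0, -2, 0, -1]
    - [-2, 0, -4, 0, -1]
    - [0, 0, -4, 0, -1]
    - [0, 0, -4, 0, -1]
    - [0, 0, -4, 0, -1]
    - [0, 0, -4, 0, -1]
    - [0, 0, 0, 0, -1]

```text
t: 15.4
eef_pos: [0.464, 0.0194, 0.259]
tool_rot: [-0.0, 1.0, 0.0, 0.006]
contact_force: [-0.1, 0.9, -0.7]
gripper_width: 0.001
grasp_force: 0.0
```

```bash
python3 -c "
from h import *
snap('wrist','w5');snap('side','s5');np.set_printoptions(precision=4,suppress=True);print(bot.get_obs()['eef_pos'],bot.get_obs()['q'])
a=cv2.imread('pics/w5.png')[:300,130:430];b=cv2.imread('pics/s5.png')[150:300,200:350]
cv2.imwrite('pics/m5.png',cv2.resize(np.hstack([a,cv2.resize(b,(300,300),interpolation=cv2.INTER_CUBIC)]),(800,400),interpolation=cv2.INTER_CUBIC))
"
```

```text
[0.4611 0.0187 0.2543] [ 0.251   0.1267 -0.4603  1.9945  0.0668  1.0308 -1.8106]
```

View pics/m5.png

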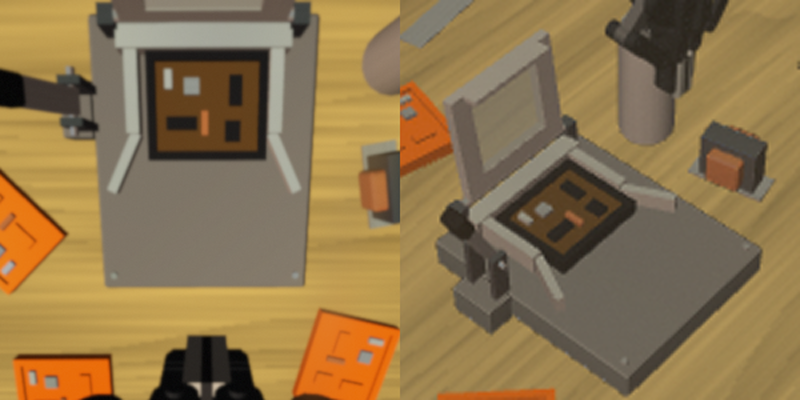

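The carrier sits square in the nest, its back edge against the stop (row 50 of the wrist half) and between the rails. Now the lid: pass over it, go down behind it, then push forward and down along an arc.

carry_out:
  targets:
    - [3, -0.25, 0, 0, -1]
    - [4, 0, 0, 0, -1]
    - [4, 0, 0, 0, -1]
    - [4, 0, 0, 0, -1]
    - [4, 0, 0, 0, -1]
    - [4, 0, 0, 0, -1]
    - [0, 0, 0, 0, -1]
    - [0, 0, 0, 0, -1]

```text
t: 16.3
eef_pos: [0.6897, 0.0216, 0.2503]
tool_rot: [-0.0, 1.0, 0.001, -0.002]
contact_force: [-0.2, -0.3, -0.3]
gripper_width: 0.001
grasp_force: 0.0
```

carry_out:
  targets:
    - [0, 0, 3, 0, -1]
    - [0, 0, 3, 0, -1]
    - [0, 0, 3, 0, -1]
    - [0, 0, 1, 0, -1]
    - [0, 0, 0, 0, -1]
    - [0, 0, 0, 0, -1]

```text
t: 16.9
eef_pos: [0.6905, 0.0216, 0.1546]
tool_rot: [-0.0, 1.0, 0.0, 0.001]
contact_force: [0.4, 0.7, 0.2]
gripper_width: 0.001
grasp_force: 0.0
```

carry_out:
  targets:
    - [-1, 0, 0.4, 0, -1]
    - [-1, 0, 0, 0, -1]
    - [-1, 0, 0, 0, -1]
    - [-1, 0, 0, 0, -1]
    - [-0.8, 0, 0, 0, -1]
    - [-0.8, 0, 0, 0, -1]
    - [-0.8, 0, 0, 0, -1]
    - [0, 0, 0, 0, -1]

```text
t: 17.7
eef_pos: [0.6244, 0.0213, 0.1489]
tool_rot: [0.0, 1.0, 0.0, -0.001]
contact_force: [-0.0, -0.0, 0.4]
gripper_width: -0.002
grasp_force: 0.0
```

carry_out:
  targets:
    - [-0.8, 0, 0.25, 0, -1]
    - [-0.8, 0, 0.25, 0, -1]
    - [-0.8, 0, 0.3, 0, -1]
    - [-0.7, 0, 0.4, 0, -1]
    - [-0.7, 0, 0.5, 0, -1]

```text
t: 18.2
eef_pos: [0.5875, 0.0213, 0.132]
tool_rot: [0.0, 1.0, 0.0, 0.0]
contact_force: [1.4, 0.0, 0.4]
gripper_width: -0.0
grasp_force: 0.9
```

```bash
python3 -c "
from h import *
snap('side','s6');snap('wrist','w6');print(bot.get_obs()['eef_pos'],bot.get_obs()['contact_force'])
a=cv2.imread('pics/w6.png')[:420,70:490];b=cv2.imread('pics/s6.png')[130:300,190:360]
cv2.imwrite('pics/m6.png',cv2.resize(np.hstack([a,cv2.resize(b,(420,420),interpolation=cv2.INTER_CUBIC)]),(800,400),interpolation=cv2.INTER_CUBIC))
"
```

```text
[0.58605798 0.02127375 0.13120018] [ 0.56981031 -0.05513592  0.88528639]
```

View pics/m6.png

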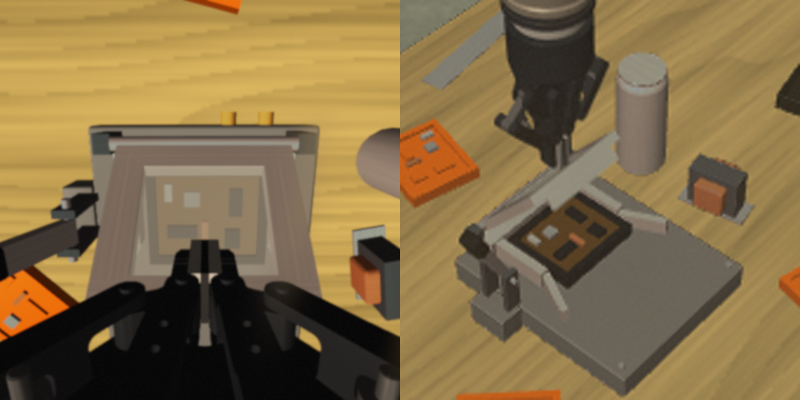

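The lid is following, now roughly halfway down with the fingers on its top face (wrist half at (205,265)). I'll continue the arc.

carry_out:
  targets:
    - [-0.7, 0, 0.7, 0, -1]
    - [-0.7, 0, 0.8, 0, -1]
    - [-0.6, 0, 0.8, 0, -1]
    - [-0.5, 0, 0.8, 0, -1]
    - [-0.5, 0, 0.8, 0, -1]
    - [-0.4, 0, 0.8, 0, -1]
    - [-0.2, 0, 0.8, 0, -1]
    - [0, 0, 0.5, 0, -1]
    - [0, 0, 0, 0, -1]

```text
t: 19.2
eef_pos: [0.5513, 0.0213, 0.0714]
tool_rot: [0.0, 1.0, 0.0, -0.001]
contact_force: [0.5, 0.2, -0.8]
gripper_width: 0.001
grasp_force: 0.1
```

carry_out:
  targets:
    - [0, 0, 0.4, 0, -1]
    - [0, 0, 0.3, 0, -1]
    - [0, 0, 0.2, 0, -1]
    - [0, 0, 0.2, 0, -1]
    - [0, 0, 0, 0, -1]

```text
t: 19.7
eef_pos: [0.5517, 0.0213, 0.0629]
tool_rot: [0.001, 1.0, 0.0, -0.0]
contact_force: [-7.1, -1.6, 20.7]
gripper_width: 0.001
grasp_force: 10.1
```

The lid is shut: TCP z 0.063 with 20 N on the hard stop. Now the clamp: go up, over to its outer side, and down.

carry_out:
  targets:
    - [0, 0, -1, 0, -1]
    - [0, 0, -4, 0, -1]
    - [0, 0, -4, 0, -1]
    - [0, 0, -4, 0, -1]
    - [0, 0, -4, 0, -1]
    - [0.5, -3, 0, 0, -1]
    - [0.5, -4, 0, 0, -1]
    - [0.6, -4, 0, 0, -1]
    - [0.6, -4, 0, 0, -1]
    - [0, -2.2, 0, 0, -1]
    - [0, 0, 0, 0, -1]
    - [0, 0, 0, 0, -1]

```text
t: 20.9
eef_pos: [0.5736, 0.1932, 0.231]
tool_rot: [0.0, 1.0, 0.001, -0.0]
contact_force: [0.6, -0.1, 0.9]
gripper_width: -0.002
grasp_force: 0.0
```

carry_out:
  targets:
    - [0, 0, 3, 0, -1]
    - [0, 0, 3, 0, -1]
    - [0, 0, 3, 0, -1]
    - [0, 0, 1, 0, -1]
    - [0, 0, 0, 0, -1]
    - [0, 0, 0, 0, -1]

```text
t: 21.5
eef_pos: [0.5749, 0.1929, 0.1325]
tool_rot: [-0.0, 1.0, -0.0, 0.001]
contact_force: [0.8, 0.6, 1.0]
gripper_width: -0.002
grasp_force: 0.0
```

carry_out:
  targets:
    - [0, 0, 1.2, 0, -1]
    - [0, 1, 0, 0, -1]
    - [0, 1, 0, 0, -1]
    - [0, 1, 0, 0, -1]
    - [0, 1, 0, 0, -1]
    - [0, 1, 0, 0, -1]
    - [0, 0.6, 0, 0, -1]

```text
t: 22.2
eef_pos: [0.5744, 0.1359, 0.1196]
tool_rot: [0.0, 1.0, -0.0, 0.0]
contact_force: [0.4, 1.3, 0.5]
gripper_width: -0.001
grasp_force: 1.1
```

carry_out:
  targets:
    - [0, 0.7, 0, 0, -1]
    - [0, 0.7, 0, 0, -1]
    - [0, 0.7, 0, 0, -1]
    - [0, 0.7, 0.1, 0, -1]
    - [0, 0.7, 0.2, 0, -1]
    - [0, 0.6, 0.3, 0, -1]

```text
t: 22.8
eef_pos: [0.5739, 0.0957, 0.113]
tool_rot: [0.0, 1.0, 0.0, -0.0]
contact_force: [0.0, 2.8, 0.7]
gripper_width: -0.003
grasp_force: 1.4
```

carry_out:
  targets:
    - [0, 0.5, 0.5, 0, -1]
    - [0, 0.5, 0.5, 0, -1]
    - [0, 0.4, 0.6, 0, -1]
    - [0, 0.3, 0.6, 0, -1]
    - [0, 0.2, 0.6, 0, -1]
    - [0, 0, 0.3, 0, -1]
    - [0, 0, 0, 0, -1]

```text
t: 23.5
eef_pos: [0.5737, 0.0766, 0.0816]
tool_rot: [0.0, 1.0, 0.0, -0.001]
contact_force: [1.3, -0.1, -0.5]
gripper_width: -0.001
grasp_force: 0.0
```

carry_out:
  targets:
    - [0, 0, 0.2, 0, -1]
    - [0, 0, 0.2, 0, -1]
    - [0, 0, 0.1, 0, -1]
    - [0, 0, 0, 0, -1]

```text
t: 23.9
eef_pos: [0.574, 0.0768, 0.0784]
tool_rot: [0.001, 1.0, 0.0, -0.0]
contact_force: [-4.3, -2.1, 12.5]
gripper_width: -0.0
grasp_force: 6.3
```

Firm stop at 12.5 N with the bar level. I'll retract and check the clamp grip and the reel numerically.

carry_out:
  targets:
    - [0, 0, -0.5, 0, -1]
    - [0, 0, -3, 0, -1]
    - [0, 0, -4, 0, -1]
    - [0, 0, -4, 0, -1]
    - [-2, 3, -3, 0, -1]
    - [-3, 3, 0, 0, -1]
    - [-3, 3, 0, 0, -1]
    - [-3, 3, 0, 0, -1]
    - [0, 0, 0, 0, -1]
    - [0, 0, 0, 0, -1]

```text
t: 24.9
eef_pos: [0.4639, -0.0432, 0.2226]
tool_rot: [0.0, 1.0, -0.0, 0.0]
contact_force: [0.5, 0.7, -0.1]
gripper_width: -0.002
grasp_force: 0.0
```

```bash
python3 - <<'E'
from h import *
np.set_printoptions(precision=4,suppress=True)
snap('side','s7');snap('wrist','w7');print(bot.get_obs()['eef_pos'],bot.get_obs()['contact_force'])
def dark(f,p,h=22):
    c=load(f);u,v=proj(c,p).round().astype(int);g=cv2.imread(f'pics/{f}.png',0)[v-h:v+h,u-h:u+h]
    n,l,st,ce=cv2.connectedComponentsWithStats((g<40).astype(np.uint8))
    print(f,(u,v),[(x.round(1)+[u-h,v-h],int(s[4])) for x,s in zip(ce[1:],st[1:]) if s[4]>15]);
exp=(.576,.0555,.078)
dark('s7',exp);dark('w7',exp,30)
# lid free edge corners, reel: bright pixels vs tray
for f in('s7',):
    c=load(f);g=cv2.imread(f'pics/{f}.png',0)
    for p in((.502,-.372,.062),(.502,-.372,.033)):
        u,v=proj(c,p).round().astype(int);print((u,v),g[v-8:v+9:4,u-16:u+17:4].tolist())
E
```

```text
[ 0.465  -0.0417  0.2226] [ 0.8413 -0.3785 -0.5238]
s7 (np.int64(249), np.int64(228)) []
w7 (np.int64(165), np.int64(67)) [(array([166. ,  66.4]), 768)]
(np.int64(383), np.int64(154)) [[55, 40, 41, 64, 130, 131, 133, 126, 128], [37, 40, 84, 104, 107, 114, 112, 128, 130], [41, 42, 99, 104, 48, 93, 109, 49, 44], [43, 41, 97, 95, 103, 119, 97, 43, 43], [42, 41, 105, 128, 102, 90, 88, 43, 43]]
(np.int64(382), np.int64(162)) [[42, 43, 59, 104, 94, 56, 100, 93, 40], [42, 42, 86, 87, 113, 115, 102, 46, 42], [42, 43, 111, 108, 99, 100, 109, 42, 43], [42, 41, 114, 104, 117, 108, 74, 42, 41], [42, 42, 115, 97, 129, 133, 108, 42, 43]]
```

```bash
python3 - <<'E'
from h import *
np.set_printoptions(precision=4,suppress=True)
c=load('s7');g=cv2.imread('pics/s7.png',0)[208:250,229:275]
n,l,st,ce=cv2.connectedComponentsWithStats((g<65).astype(np.uint8))
for x,s in zip(ce[1:],st[1:]):
    if s[4]>15: p=x+[229,208]; print(p,s,tri((c,*p),(load('w7'),166,66.4)))
print(g[::3,::3])
E
```

```text
[250.7111 227.2111] [15 14 13 12 90] (array([0.5752, 0.0536, 0.0788]), np.float64(1.0954113319466252))
[[135 134 136 144 135 119 122 138 138 138 156 155 139 140 139 138]
 [131 135 143 130 123 127 138 139 139 155 155 143 165 136 138 139]
 [138 142 114 125 138 139 140 116 155 148 143 148 143 158 163 139]
 [142 115 125 140 140 140 135 156 146 142 152 146 151 151 141 163]
 [121 126 140 140 137 155 155 142 143 152 151 143 143 150 151 144]
 [134 140 142 141 156 155 140  42  43 151 151 151 143 141 151 152]
 [140 141 141 138 147 136  46  45  44  44 150 152 152 151 143 141]
 [120 138 140 140 137 101  46  45  42  70 151 157 152 151 145 138]
 [140 124 122 137 120 122 123  42  99 151 151 144 162 157 138 138]
 [ 85 118 131 122 122 121  75 137 142 151 142 142 148 138 139 139]
 [ 72 122 123 122 120  77 138 140 138 140 141 147 139 141 141  82]
 [122 122 123 107  77 133 116 137 138 139 140 139 141 137  83  83]
 [102 120  94  74 118 117 135 117 126 140 141 141 136  82  82  87]
 [ 52 101  71  65 100 116 116  96 133 118 140 134  83  82  92  99]]
```

The clamp grip triangulates to (0.575, 0.054, 0.079), against an expected (0.576, 0.0555, 0.078), so it is fully down. The reel stands in the tray as placed.

```bash
python3 -c "
from station import bot
print(bot.hand_in())"
```

```text
the job is handed in; nothing more can be done
None
```

I handed the job in at about 25 s with all four steps done by my own measurements: reel upright in the tray, carrier home against the stop, lid shut, clamp fully down; the hand-in returned no verdict.

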